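Drive a seized pin stub out of a hinge block

TASK

The stub of a broken hinge pin is stuck in the bore of the metal block on the sprung clearing stand. Take the orange-handled drift from its wooden rest, find the bore with its nose and push the stub down and out of the bottom so that it drops into the blue pan, pressing gently so that the block never sinks near the end of its spring travel. Then stand the drift back in its rest and leave the things lying around alone.

Things in the scene. Friction and masses are not known exactly. Their poses are not given: they have to be found in the camera images.
- stand: Fixed grey clearing stand: 110 x 110 mm base and top plate on four corner posts. Origin: centre of its underside on the bench, z up. The top plate's upper face is 66 mm above the bench; a 40 mm drop hole in its middle. Above the plate the steel hinge block floats on four springs.
- block_top (a point): Point on the stand's middle axis, 136 mm above the bench: the unpressed hinge block's top face. The block, 50 x 50 x 50 mm, is centred here within 1 mm, turned by any angle (not reported), and cannot move sideways. Its vertical through bore, 16 mm diameter with a 1 mm chamfer, lies 6 mm off the block's middle, in a direction that differs every time.
- block (a joint): How far the block is pressed down on its springs, in m: 0 unpressed, 0.020 at the lower stop. About 0.5 N to start and 1.2 N per mm. More than 0.015 (about 18 N) is too much. Pushing the stub takes 5 to 9 N, lowering the block 3 to 7 mm.
- pan: Fixed blue open catch pan, 74 x 74 x 26 mm, on the stand's base under the drop hole; empty at the start. Origin: centre of its underside. It is to catch the brass stub (14.6 mm diameter, 16 mm long), whose top now is 22 to 32 mm below the block's top face, held by friction keepers in the bore. The stub drops free when the drift's nose is about 46 mm below the block's top face.
- drift: Loose steel drift, 136 mm long, 0.16 kg, standing nose down in its rest. Origin: centre of its nose end; z runs up it to the handle. Nose 8 mm diameter, widening over 6 mm to a shank of 11 mm up to z = 75 mm; collar of 26 mm diameter from 75 to 80 mm; square orange handle 18 x 18 mm, flats facing the drift's x and y axes, from 80 to 130 mm (grip it here); steel cap to 136 mm.
- rest: Fixed wooden rest for the drift, 64 x 64 x 85 mm, with an upright through hole of 17 mm diameter in its middle. Origin: centre of its underside on the bench. The drift hangs in it by its collar, nose 10 mm above the bench.
- mallet: Bystander: wooden mallet lying on the bench, 198 mm long. Leave alone.
- rivet_tin: Bystander: green round tin, 65 mm diameter, 30 mm high. Leave alone.
- tape_measure: Bystander: black tape measure, 58 x 74 x 29 mm. Leave alone.
- girth_ring: Bystander: metal ring, 45 mm diameter. Leave alone.
- buckle_1: Bystander: metal buckle, 41 x 34 mm. Leave alone.

How it is judged:
By the outcome, as a careful person would: the job done as asked, in the order asked, and still so for the second after the job is handed in, with the robot touching nothing.
It also fails if it takes over 64 s, if anything falls off the work surface, if the arm or the gripper's body presses on something with over 40 N, if the wrist force passes 120 N, or if a joint passes its speed limit or range.

ROBOT

A 7-joint arm with a two-finger parallel gripper is mounted at the origin on the work surface; the furniture and walls round the work are solid. World frame = base frame: x ahead of the robot, y to its left, z up, the work surface at z = 0. Lengths are in m, angles in rad, forces in N, time in s.
With the tool pointing down it reaches from about 0.425 to 0.825 m from the base axis. Payload 3.6 kg.
Tool frame: the origin (TCP) lies at the very end of the fingers, on their centre line; the grasp point (between the pads) lies 19 mm behind it; z points along the fingers, y is the direction in which the jaws open and shut (so a half turn about z gives the same grasp; the last joint's range is limited). The gripper opens to 93 mm and grips with 3 to 60 N. Pads are 15 mm wide; open, the fingers measure 128 mm over their backs; the gripper's body (75 mm by 188 mm) begins 65 mm behind the grasp point.
Start: joints at [-1.238, 0.615, -0.013, 1.423, 0.008, 1.103, -0.04], TCP at [0.229, 0.608, 0.219] pointing down, gripper open.
Joint ranges: [-3.12, 3.12], [-0.3, 2.06], [-1.34, 1.32], [0.26, 2.42], [-1.36, 4.5], [0.01, 1.98], [-2.84, 2.84]. Speed limits (rad/s): [2.79, 2.79, 3.14, 3.14, 3.14, 3.14, 3.14].

INTERFACE

Orientations are given as a unit quaternion [w, x, y, z].
In Python, from cell import sensors, cams, job, trace, mark_of gives the robot as it stands. The module is installed in compiled form; this text tells all that it offers.
- The arm moves only by the tool send_rows, never from a script. Its argument "steps" is one flat list of numbers, 4 for each row, row after row: the shift along the tool's x, y, z in m, then the turn about the tool's z in rad. In form: [tx, ty, tz, spin, tx, ty, tz, spin, ...]. A call has 1 to 5 rows; each row is the pose to reach, as a shift and turn from the pose commanded when the call began, along the tool's axes at that moment; what a row does not reach only later rows make up. A row lasts 1/10 s, in which the tool goes at most 50 mm and 8.59 degrees, less where a joint would pass 70% of its speed; a pose out of reach is approached as far as the arm can. A call with a gripper value outside its range is refused whole. "fingers" is the opening, from 0 (shut) to 1 (fully open), set as the call begins (left out, the last holds). The fingers move at their own pace and stop on an object; the grip force is fixed at half the most. Time passes only in rows, so rows that repeat a pose let the fingers close. It gives the time, the measured TCP pose, the force and the opening at its end, in the units of the state.
- sensors.observe(): the state, without advancing time (a new reading comes with each control period).
- cams.capture(name): name is "scene" or "side" or "wrist"; returns a dict with "pixels" (384x512x3 uint8, blue, green, red), "intrinsics" (3x3 intrinsics, pixels), "k1" (the pictures are not rectified: a ray, as slopes to the right and down, at radius r is drawn at 1 + k1 r^2 times it, then the intrinsics apply), "R" (3x3) and "t" (3): a world point X has camera coordinates R X + t. Camera axes: x right, y down, z forward; pixel columns grow to the right and rows downward; lengths in m; the calibration is good to about 2 mm. A picture is of the moment at which its call begins. There is no depth.
- job.job_done(): hands the job in, once; it reports no verdict.
Trained networks look in the newest picture that a camera, given by its name, has taken for a name from the list of things; names that differ only in an ending like _2 or _b are one class to them, and where a whole thing is asked for, a point or a joint stands for the part that bears it (a point fixed in the world has none). Each returns a list of dicts, best first, with "score" (0 to 1); they miss things now and then, are a little off and sometimes report something else, mostly with a low value. They report only what shows in the picture. A call takes as long as a camera call.
- trace(camera, query): "region" (384x512 bool, what is visible of it) and "rect" ([centre column, centre row, width, height] in pixels, round what is visible of it).
- mark_of(camera, query): "xy" ([column, row] in pixels: a listed point, or the origin of a listed thing).
The state is a dict: "time": time; "joint_pos": joint angles; "joint_vel": joint speeds; "joint_efforts": joint torques, N m; "tcp_pos": TCP position; "eef_rot": TCP orientation; "wrist_force": force on the tool from outside, world axes, zero at the start; "wrist_torque": the same for the moment, N m; "opening": finger opening in m.
Only numpy, scipy, OpenCV 4.12 (cv2) and the standard library are available. Lean on these libraries where they do the work, as an engineer would, in place of code of your own. Each camera call takes 0.05 s, during which the arm holds its last target.

## Working session

There is one attempt and no reset: what is moved stays moved. The work goes in short steps, Python scripts to look and compute and a tool call to move; the robot and the scene stay as the last step left them, time stands still between calls to the robot, and variables do not carry over. Pictures are saved under pics/ and viewed, and the job is handed in when it is done.

Besides the shell and the picture viewer there is one more tool, called after ">>>" by a JSON object that holds its "api" and its "payload". send_rows: Moves the arm, as the interface text tells. Its arguments: {"type":"object","properties":{"steps":{"type":"array"},"fingers":{"type":"number"}},"required":["steps"]}

```bash
mkdir -p pics; ls
cat > h.py <<'E'
import numpy as np, cv2
from cell import sensors, cams, job, trace, mark_of
def ray(c,px):
    K=c["intrinsics"];k1=c["k1"]
    d=np.array([(px[0]-K[0,2])/K[0,0],(px[1]-K[1,2])/K[1,1]])
    u=d.copy()
    for _ in range(20): u=d/(1+k1*(u@u))
    R=np.array(c["R"]);t=np.array(c["t"])
    o=-R.T@t; v=R.T@np.array([u[0],u[1],1.0]); return o,v/np.linalg.norm(v)
def atz(c,px,z):
    o,v=ray(c,px); return o+v*(z-o[2])/v[2]
def proj(c,X):
    p=np.array(c["R"])@np.asarray(X,float)+np.array(c["t"]); u=p[:2]/p[2]; u=u*(1+c["k1"]*(u@u))
    K=c["intrinsics"]; return np.array([K[0,0]*u[0]+K[0,2],K[1,1]*u[1]+K[1,2]])
def tri(obs):
    A=np.zeros((3,3));b=np.zeros(3)
    for c,px in obs:
        o,v=ray(c,px);P=np.eye(3)-np.outer(v,v);A+=P;b+=P@o
    X=np.linalg.solve(A,b)
    return X,[np.linalg.norm(proj(c,X)-px) for c,px in obs]
E
python3 - <<'E'
from h import *
s=sensors.observe()
print({k:np.round(v,3) for k,v in s.items()})
for n in ["scene","side","wrist"]:
    c=cams.capture(n); cv2.imwrite(f"pics/{n}0.png",c["pixels"])
    print(n,np.round(c["intrinsics"],1).tolist(),c["k1"],np.round(-np.array(c["R"]).T@c["t"],3))
    for q in ["stand","block_top","pan","drift","rest","block"]:
        m=mark_of(n,q)
        print(q,[(np.round(d["xy"],1).tolist(),round(d["score"],2)) for d in m[:2]])
E
```

```text
pics
{'time': np.float64(0.0), 'joint_pos': array([-1.238,  0.616, -0.013,  1.425,  0.008,  1.103, -0.04 ]), 'joint_vel': array([-0.001,  0.   ,  0.001,  0.001, -0.001,  0.   ,  0.   ]), 'joint_efforts': array([-0.0000e+00, -4.5893e+01,  2.0900e-01, -1.6575e+01, -6.1000e-02,
        2.0000e-02,  0.0000e+00]), 'tcp_pos': array([0.229, 0.608, 0.217]), 'eef_rot': array([-0.   ,  0.179,  0.984, -0.001]), 'wrist_force': array([ 0.267, -0.825, -0.765]), 'wrist_torque': array([-0.022,  0.005, -0.001]), 'opening': np.float64(0.093)}
scene [[428.9, 0.0, 247.1], [0.0, 428.9, 192.7], [0.0, 0.0, 1.0]] -0.11346574364684527 [0.46  0.513 1.002]
stand [([278.6, 281.7], 0.71)]
block_top [([278.5, 258.2], 0.82)]
pan []
drift [([201.9, 286.0], 0.52)]
rest [([203.2, 286.5], 0.55)]Traceback (most recent call last):
  File "<stdin>", line 8, in <module>
ValueError: it knows: block_top, buckle, drift, girth_ring, mallet, pan, rest, rivet_tin, stand, tape_measure
```

Run:
```python
from h import *
C={};M={}
for n in ["scene","side","wrist"]:
    c=C[n]=cams.capture(n); cv2.imwrite(f"pics/{n}0.png",c["pixels"])
    print(n,c["k1"],np.round(-np.array(c["R"]).T@c["t"],3))
    for q in ["stand","block_top","pan","drift","rest"]:
        m=mark_of(n,q)
        if m: M[n,q]=m[0]["xy"]
        print(q,[(np.round(d["xy"],1).tolist(),round(d["score"],2)) for d in m[:2]])
for q,z in [("stand",0),("block_top",.136),("drift",.01),("rest",0),("pan",.01)]:
    obs=[(C[n],np.array(M[n,q])) for n in C if (n,q) in M]
    for n in C:
        if (n,q) in M: print(q,n,np.round(atz(C[n],M[n,q],z),4))
    if len(obs)>1: print(q,tri(obs))
im=np.hstack([C["scene"]["pixels"],C["side"]["pixels"]]);
```

```text
scene -0.11346574364684527 [0.46  0.513 1.002]
stand [([277.4, 282.8], 0.91)]
block_top [([280.5, 259.8], 0.9), ([152.4, 308.6], 0.67)]
pan [([280.1, 261.5], 0.21)]
drift [([199.1, 286.4], 0.56)]
rest [([201.3, 287.8], 0.89)]
side -0.0006779757370920733 [0.76  0.9   0.581]
stand [([320.4, 242.1], 0.96)]
block_top []
pan [([315.6, 241.3], 0.9)]
drift []
rest [([251.1, 256.8], 0.97)]
wrist -0.09012865289091708 [0.157 0.636 0.385]
stand []
block_top []
pan []
drift []
rest []
stand scene [0.4129 0.1167 0.    ]
stand side [0.4043 0.1219 0.    ]
stand (array([0.40878508, 0.11997441, 0.00121588]), [np.float64(2.023082622531537), np.float64(1.923887974547508)])
block_top scene [0.4161 0.1163 0.136 ]
drift scene [0.6019 0.1507 0.01  ]
rest scene [0.5974 0.1501 0.    ]
rest side [0.5933 0.1359 0.    ]
rest (array([0.59638954, 0.15453225, 0.01363662]), [np.float64(0.39342269577459216), np.float64(0.3945147352790101)])
pan scene [0.4104 0.0633 0.01  ]
pan side [0.421  0.1287 0.01  ]
pan (array([ 0.39757058,  0.0458993 , -0.04442853]), [np.float64(4.646630784600897), np.float64(4.365837860561583)])
```

View pics/scene0.png

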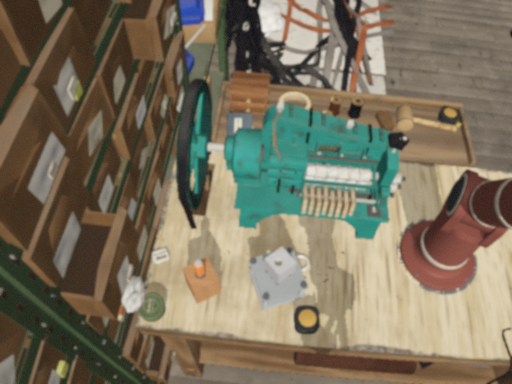

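```bash
sleep 1
```

```text
(no output)
```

View pics/side0.png

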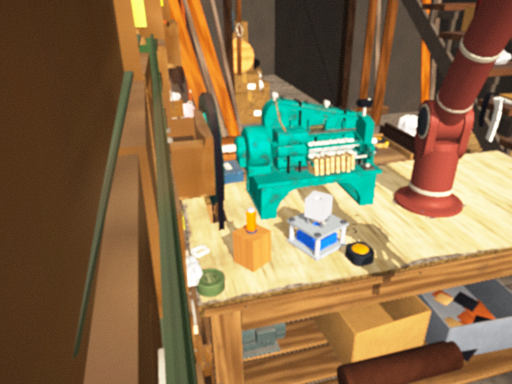

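View pics/wrist0.png

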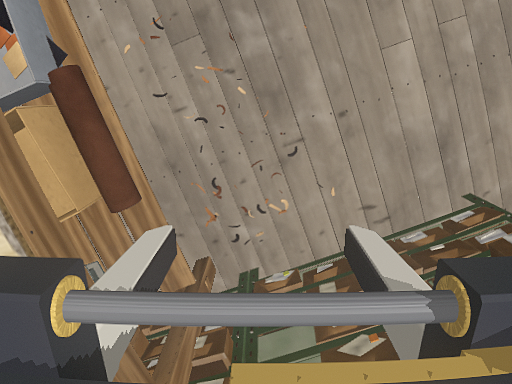

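The scene picture shows the orange drift in its wooden rest at about (200,280), the stand at (280,277), the tape at (307,319), the tin at (152,306), and the teal engine just behind the stand. I'll zoom in next and measure how close the engine is.

Run:
```python
from h import *
a=cv2.imread("pics/scene0.png")[190:350,130:330]; b=cv2.imread("pics/side0.png")[170:310,180:400]
cv2.imwrite("pics/z1.png",cv2.resize(a,None,fx=4,fy=3.75,interpolation=cv2.INTER_CUBIC)[:600])
cv2.imwrite("pics/z2.png",cv2.resize(b,None,fx=3.6,fy=3.6,interpolation=cv2.INTER_CUBIC))
C={n:cams.capture(n) for n in ["scene","side"]}
for n in C:
  for q in ["buckle","girth_ring","mallet","rivet_tin","tape_measure","drift","rest","stand"]:
    print(n,q,[(np.round(d["xy"],1).tolist(),round(d["score"],2),np.round(atz(C[n],d["xy"],0),3)) for d in mark_of(n,q)[:2]],[np.round(d["rect"]).tolist() for d in trace(n,q)[:1]])
```

```text
scene buckle [([162.7, 256.7], 0.53, array([0.709, 0.079, 0.   ]))] [[160.0, 254.0, 17.0, 16.0]]
scene girth_ring [([299.3, 265.4], 0.38, array([0.361, 0.064, 0.   ]))] []
scene mallet [] []
scene rivet_tin [([149.2, 307.6], 0.88, array([0.714, 0.214, 0.   ]))] [[152.0, 309.0, 31.0, 29.0]]
scene tape_measure [([305.2, 319.9], 0.71, array([0.341, 0.203, 0.   ]))] [[306.0, 318.0, 30.0, 31.0]]
scene drift [([304.5, 319.3], 0.64, array([0.343, 0.202, 0.   ])), ([203.0, 285.4], 0.61, array([0.594, 0.143, 0.   ]))] [[200.0, 269.0, 12.0, 17.0]]
scene rest [([202.1, 283.8], 0.6, array([0.597, 0.14 , 0.   ]))] [[200.0, 279.0, 38.0, 41.0]]
scene stand [([278.6, 281.2], 0.95, array([0.41 , 0.112, 0.   ])), ([297.8, 266.5], 0.71, array([0.364, 0.068, 0.   ]))] [[278.0, 277.0, 60.0, 64.0]]
side buckle [([200.3, 253.3], 0.5, array([0.713, 0.088, 0.   ]))] [[201.0, 252.0, 20.0, 9.0]]
side girth_ring [] []
side mallet [] []
side rivet_tin [([210.1, 283.3], 0.96, array([0.704, 0.207, 0.   ])), ([252.9, 259.8], 0.54, array([0.592, 0.149, 0.   ]))] [[211.0, 282.0, 29.0, 29.0]]
side tape_measure [([359.3, 256.5], 0.76, array([0.336, 0.205, 0.   ]))] [[360.0, 254.0, 26.0, 27.0]]
side drift [] [[254.0, 219.0, 7.0, 26.0]]
side rest [([251.6, 260.4], 0.59, array([0.595, 0.15 , 0.   ]))] [[251.0, 247.0, 37.0, 48.0]]
side stand [([318.6, 241.2], 0.69, array([0.407, 0.117, 0.   ]))] [[319.0, 237.0, 58.0, 48.0]]
```

View pics/z1.png

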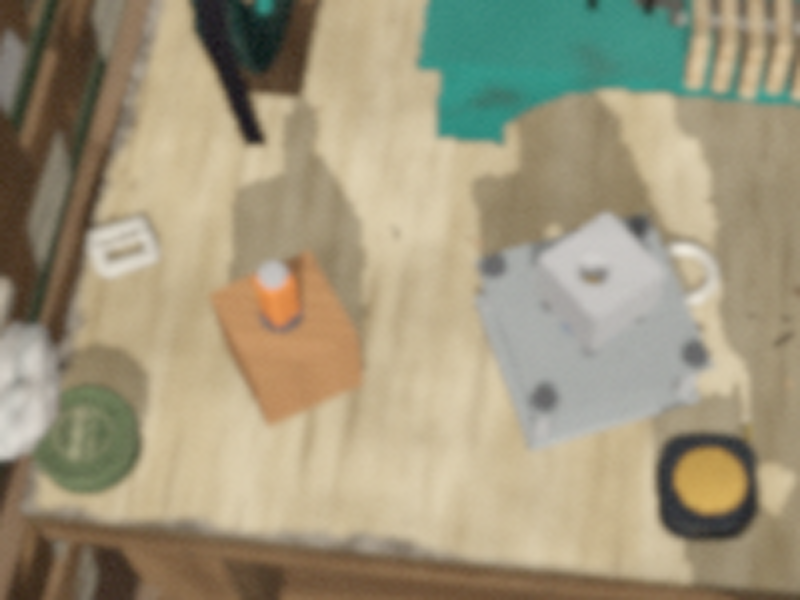

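View pics/z2.png

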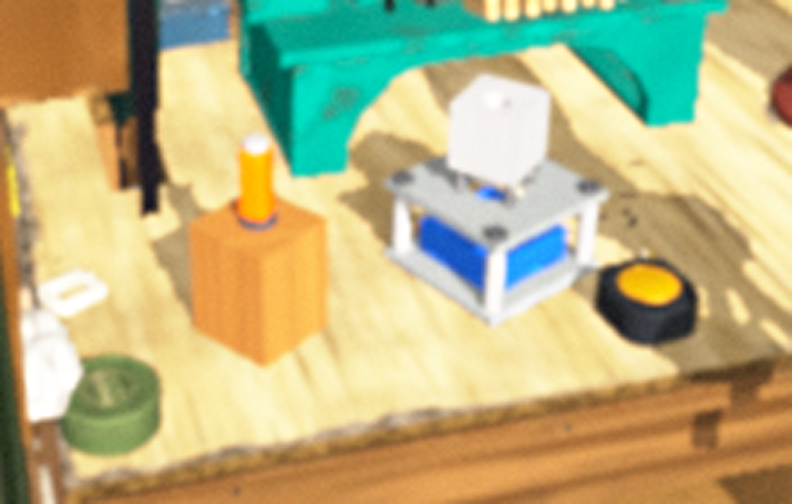

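Run:
```python
from h import *
C={n:cams.capture(n) for n in ["scene","side","wrist"]}
for n,p in [("scene",(240,225)),("scene",(255,226)),("side",(262,217)),("side",(276,217)),("side",(357,204)),("side",(374,203)),("scene",(378,237)),("scene",(357,233))]:
    print(n,p,np.round(atz(C[n],p,0),3))
# upper edges of engine
print(tri([(C["scene"],np.array([270,110.])),(C["side"],np.array([270,100.]))]))
print("exh", tri([(C["scene"],np.array([356,112.])),(C["side"],np.array([366,100.]))]))
c=C["wrist"];print(np.round(c["R"],3), c["intrinsics"])
s=sensors.observe()
from scipy.spatial.transform import Rotation as Rn
q=s["eef_rot"];T=Rn.from_quat([q[1],q[2],q[3],q[0]]).as_matrix();print(np.round(T,3))
o=-np.array(c["R"]).T@c["t"];print("cam in tool",T.T@(o-s["tcp_pos"]), np.round(np.array(c["R"])@T,3))
cv2.imwrite("pics/scene_b.png",cv2.resize(C["scene"]["pixels"][70:250,170:430],None,fx=3,fy=3,interpolation=cv2.INTER_CUBIC))
cv2.imwrite("pics/side_b.png",cv2.resize(C["side"]["pixels"][80:230,190:400],None,fx=3.6,fy=3.6,interpolation=cv2.INTER_CUBIC))
```

```text
scene (240, 225) [ 0.523 -0.035  0.   ]
scene (255, 226) [ 0.483 -0.036  0.   ]
side (262, 217) [ 0.519 -0.042  0.   ]
side (276, 217) [ 0.48  -0.031  0.   ]
side (357, 204) [ 0.218 -0.039  0.   ]
side (374, 203) [ 0.164 -0.031  0.   ]
scene (378, 237) [ 0.155 -0.038  0.   ]
scene (357, 233) [ 0.211 -0.045  0.   ]
(array([ 0.46672753, -0.15602443,  0.31268648]), [np.float64(1.6323093182194677), np.float64(1.2706355321215586)])
exh (array([ 0.24436867, -0.11334254,  0.32807905]), [np.float64(26.152937527558663), np.float64(19.619191861394373)])
[[ 0.352  0.936 -0.001]
 [ 0.9   -0.338  0.275]
 [ 0.257 -0.097 -0.962]] [[329.95542269   0.         260.02460878]
 [  0.         329.95542269 190.21568995]
 [  0.           0.           1.        ]]
[[-0.936  0.352 -0.   ]
 [ 0.352  0.936 -0.   ]
 [ 0.    -0.    -1.   ]]
cam in tool [ 0.07694939  0.00019969 -0.16607507] [[ 0.     1.     0.001]
 [-0.962  0.    -0.275]
 [-0.275 -0.     0.962]]
```

View pics/scene_b.png

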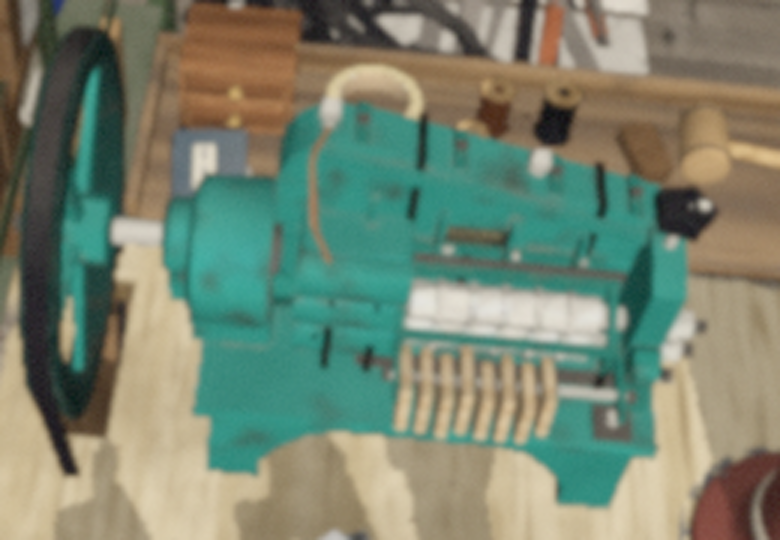

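View pics/side_b.png

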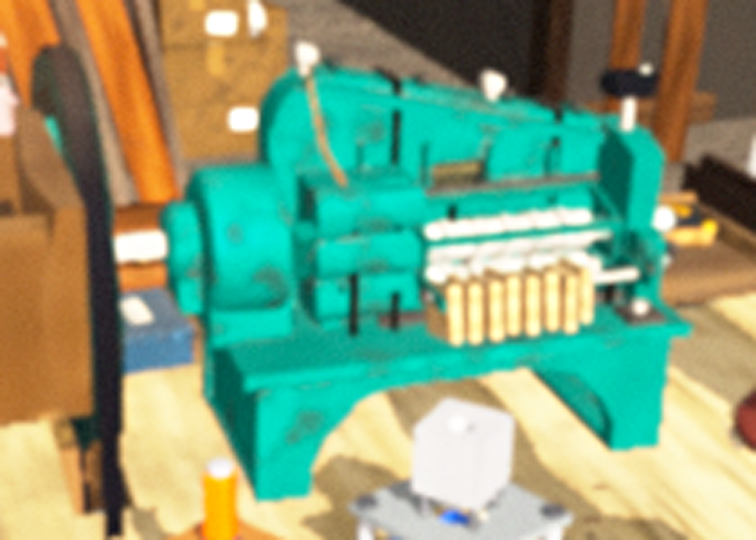

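The engine's front face is at y≈-0.035, so there is room to work. I'm moving up and toward a viewpoint over the rest at about (0.595, 0.15).

>>> {"api": "send_rows", "payload": {"steps": [-0.02,-0.012,-0.03,0,-0.055,-0.033,-0.06,0,-0.095,-0.056,-0.08,0,-0.135,-0.08,-0.08,0,-0.175,-0.104,-0.08,0], "fingers": 1}}

```text
time: 3.55
tcp_pos: [0.3574, 0.4482, 0.2999]
eef_rot: [0.001, 0.179, 0.984, 0.001]
wrist_force: [0.2, 0.8, -0.4]
opening: 0.0931
```

>>> {"api": "send_rows", "payload": {"steps": [-0.04,-0.024,0,0,-0.08,-0.048,0,0,-0.12,-0.072,0,0,-0.16,-0.096,0,0,-0.2,-0.12,0,0]}}

```text
time: 4.05
tcp_pos: [0.5019, 0.2652, 0.299]
eef_rot: [0.0, 0.179, 0.984, 0.0]
wrist_force: [0.0, -0.6, -0.2]
opening: 0.093
```

>>> {"api": "send_rows", "payload": {"steps": [-0.04,-0.024,0,0,-0.08,-0.048,0.0,0,-0.12,-0.072,0.0,0,-0.128,-0.074,0.0,0,-0.128,-0.074,0.0,0]}}

```text
time: 4.55
tcp_pos: [0.5957, 0.1502, 0.2982]
eef_rot: [-0.0, 0.181, 0.983, -0.0]
wrist_force: [-0.3, 0.8, -0.1]
opening: 0.093
```

```bash
cat >> h.py <<'E'
from scipy.spatial.transform import Rotation as Rn
def T_of(s):
    q=s["eef_rot"]; return Rn.from_quat([q[1],q[2],q[3],q[0]]).as_matrix()
def to_tool(s,d): return T_of(s).T@np.asarray(d)
E
cat > look.py <<'E'
import sys; from h import *
tag=sys.argv[1]; qs=sys.argv[2:]
s=sensors.observe(); c=cams.capture("wrist"); cv2.imwrite(f"pics/{tag}.png",c["pixels"])
print(round(float(s["time"]),2),np.round(s["tcp_pos"],4),np.round(s["joint_pos"],2),"F",np.round(s["wrist_force"],2),"T",np.round(T_of(s)[:,0],3), s["opening"])
for q in qs:
    print(q,[(np.round(d["xy"],1).tolist(),round(d["score"],2)) for d in mark_of("wrist",q)[:2]],[(np.round(d["rect"]).tolist(),round(d["score"],2)) for d in trace("wrist",q)[:2]])
E
python3 look.py w1 drift rest stand block_top pan
```

```text
4.55 [0.5957 0.1502 0.2982] [-0.34  0.5   0.09  1.41 -0.05  1.24  0.97] F [-0.29  0.82 -0.13] T [-0.934  0.356 -0.   ] 0.09295422759681829
drift [([258.7, 152.7], 0.62)] [([261.0, 170.0, 22.0, 30.0], 0.67)]
rest [([261.1, 150.5], 0.83)] [([259.0, 160.0, 74.0, 79.0], 0.97)]
stand [([190.1, 36.4], 0.94)] [([180.0, 48.0, 134.0, 94.0], 0.96)]
block_top [] [([181.0, 47.0, 135.0, 94.0], 0.88)]
pan [] [([165.0, 27.0, 77.0, 54.0], 0.48), ([182.0, 48.0, 135.0, 96.0], 0.43)]
```

View pics/w1.png

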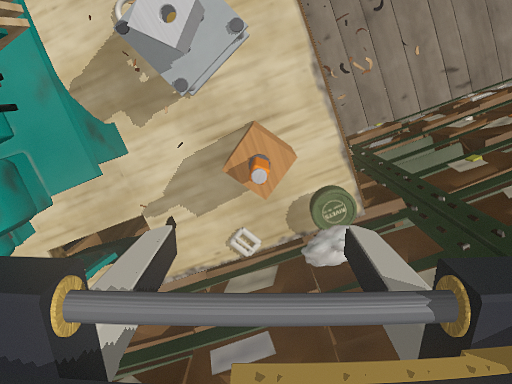

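The wrist view shows the rest at (260,160), the drift's cap at about (259,177), the bore of the block at (169,14), and the tin at (333,207). I'll zoom to get the cap, handle yaw and bore.

Run:
```python
import cv2
a=cv2.imread("pics/w1.png")
cv2.imwrite("pics/w1a.png",cv2.resize(a[115:205,210:310],None,fx=6,fy=6,interpolation=cv2.INTER_CUBIC))
cv2.imwrite("pics/w1b.png",cv2.resize(a[0:100,100:260],None,fx=5,fy=5,interpolation=cv2.INTER_CUBIC))
```

```text
(no output)
```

View pics/w1a.png

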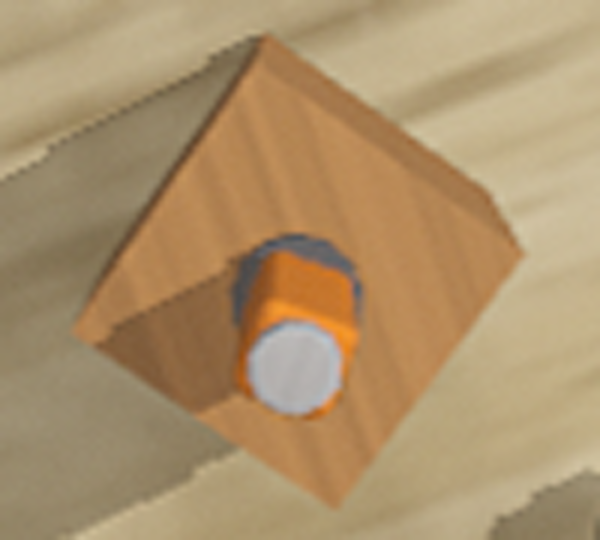

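View pics/w1b.png

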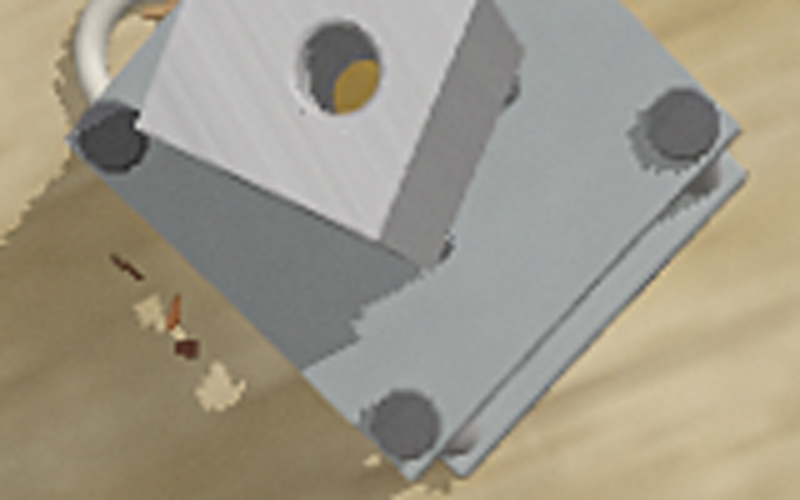

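Run:
```python
from h import *
c=cams.capture("wrist"); s=sensors.observe()
for nm,p,z in [("cap",(259.2,176.3),.146),("collar",(259.7,162.5),.09),("bore",(168,13.4),.136),("restmark",(261.1,150.5),0),
   ("restN",(254.5,121.3),.085),("restE",(297,157.5),.085),("restS",(266,199),.085),("restW",(222.5,170.5),.085)]:
    X=atz(c,p,z); print(nm,np.round(X,4), "tool shift",np.round(to_tool(s,X-s["tcp_pos"]),4))
```

```text
cap [0.594  0.1522 0.146 ] tool shift [ 0.0004 -0.0006  0.1527]
collar [0.5914 0.1536 0.09  ] tool shift [ 3.300e-03 -2.000e-04  2.087e-01]
bore [0.4208 0.1269 0.136 ] tool shift [ 0.1537 -0.0852  0.1627]
restmark [0.5924 0.1552 0.    ] tool shift [0.0029 0.0017 0.2987]
restN [0.5457 0.1645 0.085 ] tool shift [ 0.0499 -0.0061  0.2137]
restE [0.602  0.1961 0.085 ] tool shift [0.0083 0.0433 0.2137]
restS [0.6369 0.1447 0.085 ] tool shift [-0.0424  0.0074  0.2137]
restW [0.5859 0.1089 0.085 ] tool shift [-0.0072 -0.044   0.2137]
```

>>> {"api": "send_rows", "payload": {"steps": [0.001,0,0.03,0.08,0.0015,0,0.07,0.17,0.0015,0,0.1,0.17,0.0015,0,0.11,0.17,0.0015,0,0.11,0.17]}}

```text
time: 5.65
tcp_pos: [0.5926, 0.1528, 0.1875]
eef_rot: [-0.001, 0.262, 0.965, -0.001]
wrist_force: [-0.1, 0.6, -0.5]
opening: 0.0932
```

```bash
python3 look.py w2 drift rest
python3 - <<'E'
import cv2
a=cv2.imread("pics/w2.png")
cv2.imwrite("pics/w2a.png",cv2.resize(a[100:300,160:360],None,fx=3,fy=3,interpolation=cv2.INTER_CUBIC))
E
```

```text
5.65 [0.5926 0.1528 0.1875] [-0.36  0.59  0.12  1.58 -0.08  0.98  0.83] F [-0.13  0.56 -0.49] T [-0.863  0.505  0.002] 0.09316898231129307
drift [([257.5, 173.9], 0.55)] [([260.0, 206.0, 34.0, 52.0], 0.61)]
rest [([258.6, 172.1], 0.71)] [([258.0, 185.0, 97.0, 104.0], 0.82)]
```

View pics/w2a.png

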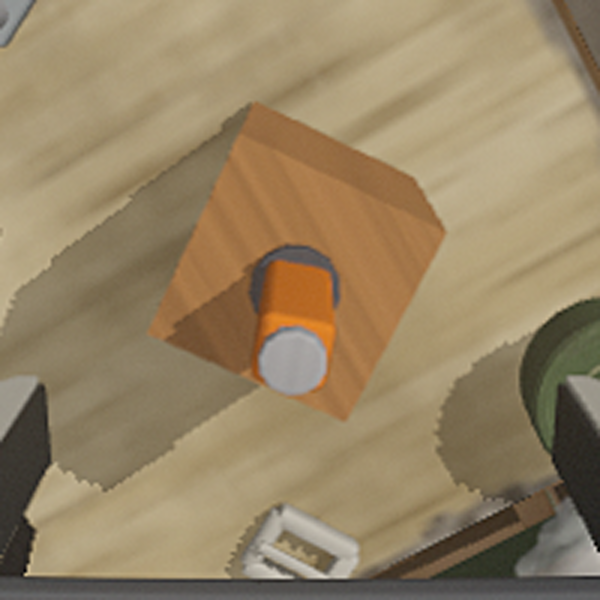

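>>> {"api": "send_rows", "payload": {"steps": [-0.002,-0.0013,0.02,0.04,-0.002,-0.0013,0.05,0.04,-0.002,-0.0013,0.075,0.04,-0.002,-0.0013,0.087,0.04,-0.002,-0.0013,0.088,0.04]}}

```text
time: 6.4
tcp_pos: [0.5939, 0.1507, 0.0999]
eef_rot: [-0.001, 0.281, 0.96, -0.0]
wrist_force: [0.2, 0.2, 0.1]
opening: 0.0928
```

>>> {"api": "send_rows", "payload": {"steps": [0,0,0,0,0,0,0,0,0,0,0,0,0,0,0,0,0,0,0,0], "fingers": 0}}

```text
time: 6.9
tcp_pos: [0.5946, 0.1508, 0.1011]
eef_rot: [0.0, 0.281, 0.96, 0.0]
wrist_force: [-0.2, -0.2, -0.2]
opening: 0.0578
```

>>> {"api": "send_rows", "payload": {"steps": [0,0,0,0,0,0,0,0,0,0,0,0,0,0,0,0,0,0,0,0]}}

```text
time: 7.4
tcp_pos: [0.5942, 0.1505, 0.1006]
eef_rot: [-0.0, 0.281, 0.96, -0.0]
wrist_force: [0.5, -0.4, 0.1]
opening: 0.0186
```

>>> {"api": "send_rows", "payload": {"steps": [0,0,0,0,0,0,0,0,0,0,0,0,0,0,0,0,0,0,0,0]}}

```text
time: 7.9
tcp_pos: [0.5943, 0.1505, 0.1006]
eef_rot: [-0.0, 0.281, 0.96, -0.0]
wrist_force: [-0.1, -1.2, -0.6]
opening: 0.0189
```

```bash
python3 look.py w3 drift
```

```text
7.9 [0.5943 0.1505 0.1006] [-0.35  0.69  0.12  1.67 -0.1   0.79  0.81] F [-0.07 -1.2  -0.64] T [-0.842  0.54   0.   ] 0.01885633519890926
drift [([265.7, 328.8], 0.25)] [([260.0, 254.0, 39.0, 79.0], 0.77)]
```

View pics/w3.png

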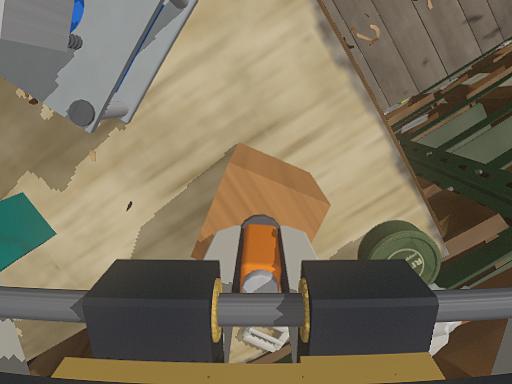

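The handle is gripped at an opening of 18.9 mm, in line with its 18 mm width. Now I'll lift straight up.

>>> {"api": "send_rows", "payload": {"steps": [0,0,-0.015,0,0,0,-0.05,0,0,0,-0.095,0,0,0,-0.14,0,0,0,-0.17,0]}}

```text
time: 8.55
tcp_pos: [0.5953, 0.1515, 0.274]
eef_rot: [0.002, 0.281, 0.96, 0.002]
wrist_force: [0.2, -0.1, -1.7]
opening: 0.018
```

>>> {"api": "send_rows", "payload": {"steps": [0.02,-0.012,0,0,0.05,-0.03,0,0,0.08,-0.048,0,0,0.1,-0.06,0,0,0.1,-0.06,0,0]}}

```text
time: 9.05
tcp_pos: [0.4743, 0.1551, 0.2707]
eef_rot: [-0.002, 0.28, 0.96, 0.0]
wrist_force: [0.8, -0.1, -2.4]
opening: 0.0184
```

```bash
python3 look.py w4 drift stand block_top
```

```text
9.05 [0.4743 0.1551 0.2707] [-0.46  0.33  0.14  1.77 -0.05  1.05  0.7 ] F [ 0.83 -0.06 -2.39] T [-0.844  0.537  0.003] 0.018444385401729487
drift [([259.5, 195.0], 0.64)] [([260.0, 243.0, 42.0, 100.0], 0.91)]
stand [([213.9, 136.0], 0.84), ([302.6, 231.3], 0.68)] [([208.0, 139.0, 132.0, 131.0], 0.56)]
block_top [] [([207.0, 137.0, 132.0, 129.0], 0.77)]
```

View pics/w4.png

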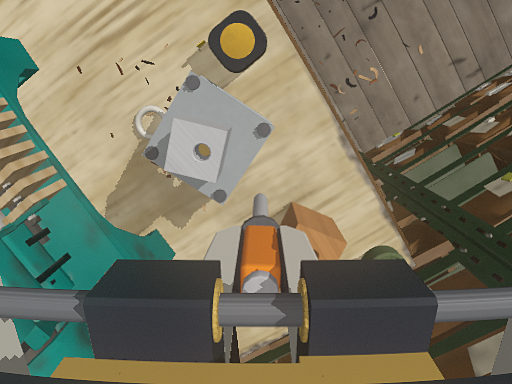

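The nose shows at about (260,196) and the bore at (202,151), beside the tape at (238,42) and the ring at (147,122). Zooming for exact centres.

Run:
```python
from h import *
a=cv2.imread("pics/w4.png")
cv2.imwrite("pics/w4a.png",cv2.resize(a[110:240,150:290],None,fx=4.5,fy=4.5,interpolation=cv2.INTER_CUBIC))
s=sensors.observe();c=cams.capture("wrist")
T=T_of(s)
for z in (.085,.0906,.095):
  print("nose proj",proj(c,s["tcp_pos"]+T@[0,0,z]), proj(c,s["tcp_pos"]+T@[0.004,0,z]))
X=atz(c,(202.5,151),.136);print(X,to_tool(s,X-s["tcp_pos"]))
```

```text
nose proj [260.04502378 196.57849722] [260.04645797 191.75185481]
nose proj [260.04828606 194.55721528] [260.04970447 189.81950727]
nose proj [260.05075869 193.02510883] [260.05216472 188.35509052]
[0.42600484 0.12489222 0.136     ] [ 0.02865101 -0.05294826  0.13436011]
```

View pics/w4a.png

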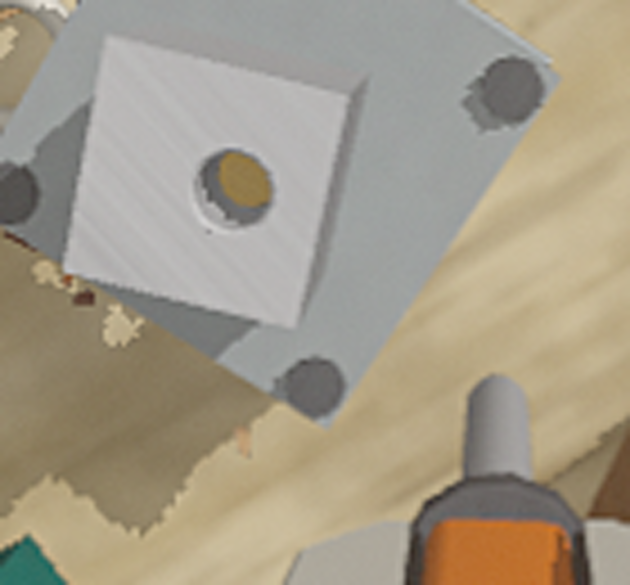

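>>> {"api": "send_rows", "payload": {"steps": [0.01,-0.018,0,0,0.022,-0.038,0,0,0.0304,-0.0534,0.01,0,0.0304,-0.0534,0.02,0,0.0304,-0.0534,0.02,0]}}

```text
time: 9.95
tcp_pos: [0.4233, 0.1256, 0.2496]
eef_rot: [-0.001, 0.281, 0.96, -0.001]
wrist_force: [-0.0, -0.6, -2.0]
opening: 0.0179
```

```bash
python3 look.py w5 drift
python3 - <<'E'
from h import *
a=cv2.imread("pics/w5.png")
cv2.imwrite("pics/w5a.png",cv2.resize(a[120:260,190:330],None,fx=4.25,fy=4.25,interpolation=cv2.INTER_CUBIC))
for n in ["scene","side"]:
    c=cams.capture(n); s=c["pixels"]
    (x0,y0)=(230,200) if n=="scene" else (280,150)
    cv2.imwrite(f"pics/{n}5.png",cv2.resize(s[y0:y0+120,x0:x0+120],None,fx=4.5,fy=4.5,interpolation=cv2.INTER_CUBIC))
E
```

```text
9.95 [0.4233 0.1256 0.2496] [-0.45  0.26  0.14  1.95 -0.04  0.94  0.72] F [-0.04 -0.56 -2.01] T [-0.842  0.54   0.001] 0.017855455401817755
drift [([256.6, 195.3], 0.86)] [([261.0, 242.0, 39.0, 99.0], 0.84)]
```

View pics/w5a.png

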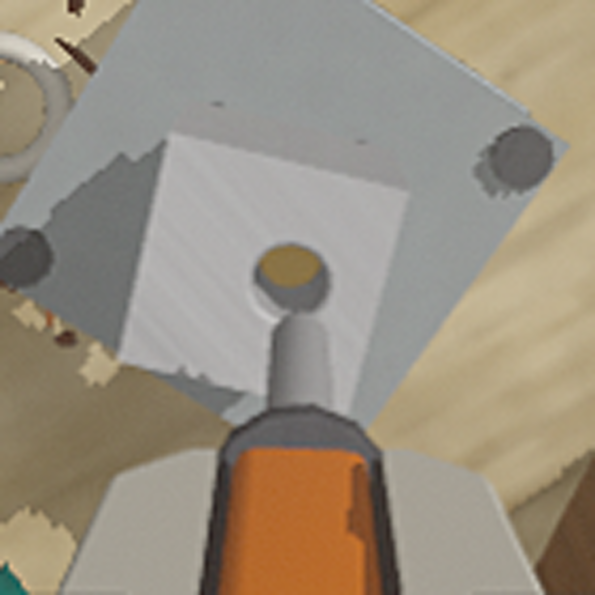

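View pics/side5.png

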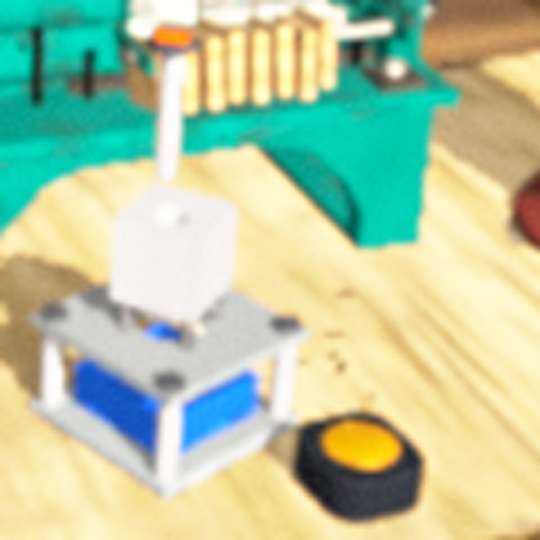

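View pics/scene5.png

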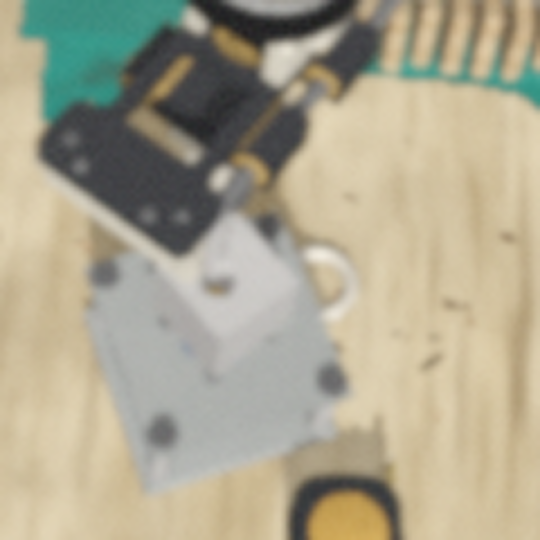

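Run:
```python
from h import *
from scipy.optimize import least_squares
s=sensors.observe();c=cams.capture("wrist");T=T_of(s)
X=atz(c,(258.5,186.1),.136);b=to_tool(s,X-s["tcp_pos"]);print("bore",X,b)
p=lambda x,y,z:proj(c,s["tcp_pos"]+T@[x,y,z])
for L in (.088,.0906,.093):
    # silhouette: top edge of nose end disc = centre + 4mm in x ; solve x,y
    r=least_squares(lambda v:p(v[0]+.004,v[1],L)-[260.6,193.4],[0,0]).x
    print("nose",L,r,"move",b[:2]-r)
# drift cap (z = L-.136) check & collar
print("axis px", [np.round(p(0,0,z),1) for z in (.0906,.0906-.075,.0906-.136)])
# independent: scene view
cs=cams.capture("scene");print("scene bore",atz(cs,(230+216/4.5,200+277/4.5),.136))
print("stand marks",[np.round(atz(cs,d["xy"],0),4) for d in mark_of("scene","stand")[:1]],[np.round(atz(cs,d["xy"],.136),4) for d in mark_of("scene","block_top")[:1]])
```

```text
bore [0.4233651  0.12523104 0.136     ] [ 0.00050256 -0.00138729  0.11486327]
nose 0.088 [-0.0022605   0.00043386] move [ 0.00276305 -0.00182115]
nose 0.0906 [-0.00303032  0.00043741] move [ 0.00353287 -0.0018247 ]
nose 0.093 [-0.00374092  0.00044068] move [ 0.00424348 -0.00182797]
axis px [array([260.1, 194.5]), array([260. , 230.8]), array([259.9, 287.7])]
scene bore [0.42129684 0.12111052 0.136     ]
stand marks [array([0.4149, 0.1119, 0.    ])] [array([0.4156, 0.1134, 0.136 ])]
```

>>> {"api": "send_rows", "payload": {"steps": [0.003,-0.0018,0.004,0,0.003,-0.0018,0.01,0,0.003,-0.0018,0.016,0,0.003,-0.0018,0.019,0,0.003,-0.0018,0.019,0]}}

```text
time: 10.9
tcp_pos: [0.4195, 0.1256, 0.231]
eef_rot: [-0.001, 0.281, 0.96, -0.0]
wrist_force: [-0.2, -0.4, -1.7]
opening: 0.0181
```

```bash
python3 look.py w6
python3 - <<'E'
from h import *
a=cv2.imread("pics/w6.png")
cv2.imwrite("pics/w6a.png",cv2.resize(a[150:240,215:305],None,fx=6.6,fy=6.6,interpolation=cv2.INTER_CUBIC))
c=cams.capture("side"); s=c["pixels"]
cv2.imwrite(f"pics/side6.png",cv2.resize(s[160:240,280:360],None,fx=7,fy=7,interpolation=cv2.INTER_CUBIC))
E
```

```text
10.9 [0.4195 0.1256 0.231 ] [-0.45  0.28  0.14  1.98 -0.05  0.89  0.72] F [-0.21 -0.43 -1.74] T [-0.842  0.539  0.001] 0.01814944265752531
```

View pics/w6a.png

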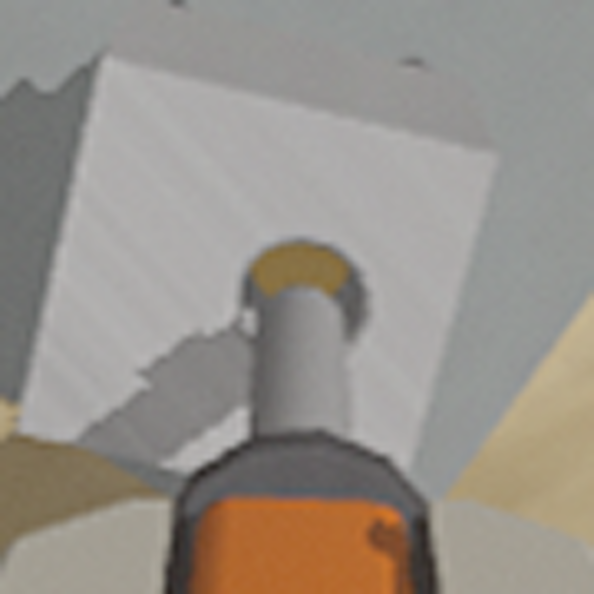

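View pics/side6.png

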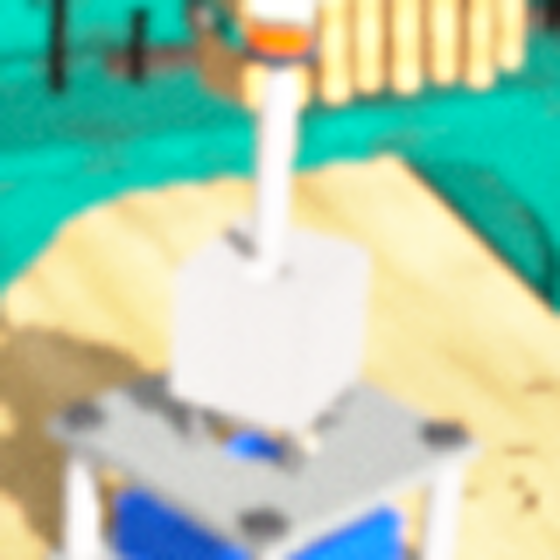

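Nose and bore now coincide to about 0.5 mm in both views. I'll lower it gently, stopping just above where the stub's top could be.

>>> {"api": "send_rows", "payload": {"steps": [0.0005,0.0004,0.002,0,0.0005,0.0004,0.005,0,0.0005,0.0004,0.008,0,0.0005,0.0004,0.01,0,0.0005,0.0004,0.01,0]}}

```text
time: 11.5
tcp_pos: [0.4195, 0.1263, 0.2213]
eef_rot: [-0.0, 0.281, 0.96, -0.0]
wrist_force: [-0.0, -0.3, -1.3]
opening: 0.018
```

>>> {"api": "send_rows", "payload": {"steps": [0,0,0.003,0,0,0,0.006,0,0,0,0.009,0,0,0,0.012,0,0,0,0.012,0]}}

```text
time: 12.0
tcp_pos: [0.4194, 0.1262, 0.2092]
eef_rot: [-0.0, 0.281, 0.96, -0.0]
wrist_force: [0.1, -0.3, -2.2]
opening: 0.0181
```

```bash
python3 look.py w7
python3 - <<'E'
from h import *
a=cv2.imread("pics/w7.png")
cv2.imwrite("pics/w7a.png",cv2.resize(a[150:240,215:305],None,fx=6.6,fy=6.6,interpolation=cv2.INTER_CUBIC))
E
```

```text
12.0 [0.4194 0.1262 0.2092] [-0.45  0.3   0.14  2.02 -0.05  0.82  0.72] F [ 0.11 -0.25 -2.24] T [-0.842  0.539  0.001] 0.01809775154150413
```

View pics/w7a.png

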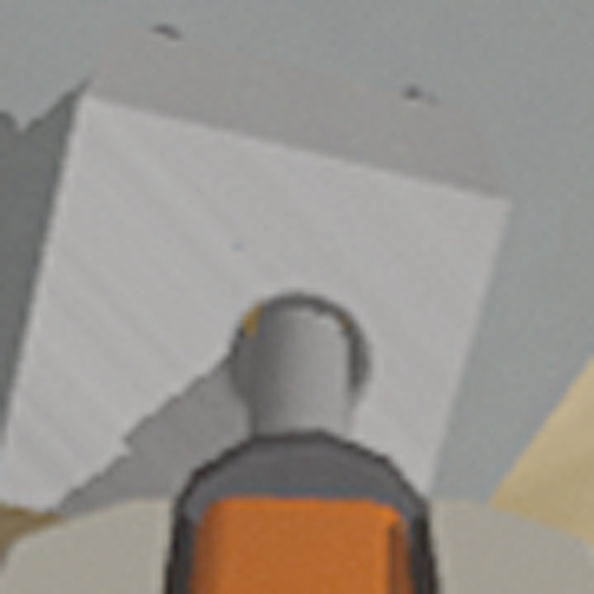

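The drift is 17 mm in with clean clearance and no contact force. Continuing in small steps with force checks.

>>> {"api": "send_rows", "payload": {"steps": [0,0,0.002,0,0,0,0.004,0,0,0,0.006,0,0,0,0.007,0,0,0,0.007,0]}}

```text
time: 12.55
tcp_pos: [0.4197, 0.1263, 0.2026]
eef_rot: [-0.0, 0.281, 0.96, -0.0]
wrist_force: [1.2, -0.8, -0.9]
opening: 0.018
```

>>> {"api": "send_rows", "payload": {"steps": [0,0,0.002,0,0,0,0.004,0,0,0,0.005,0,0,0,0.006,0,0,0,0.006,0]}}

```text
time: 13.05
tcp_pos: [0.4202, 0.1265, 0.197]
eef_rot: [0.001, 0.281, 0.96, 0.0]
wrist_force: [-0.0, -1.6, 4.8]
opening: 0.0182
```

>>> {"api": "send_rows", "payload": {"steps": [0,0,0.001,0,0,0,0.002,0,0,0,0.003,0,0,0,0.004,0,0,0,0.004,0]}}

```text
time: 13.55
tcp_pos: [0.4203, 0.1266, 0.193]
eef_rot: [0.001, 0.281, 0.96, 0.001]
wrist_force: [-0.7, -0.4, 4.9]
opening: 0.0178
```

>>> {"api": "send_rows", "payload": {"steps": [0,0,0.001,0,0,0,0.002,0,0,0,0.003,0,0,0,0.004,0,0,0,0.005,0]}}

```text
time: 14.05
tcp_pos: [0.4203, 0.1266, 0.1881]
eef_rot: [0.001, 0.281, 0.96, 0.001]
wrist_force: [-1.2, -0.4, 6.1]
opening: 0.0179
```

>>> {"api": "send_rows", "payload": {"steps": [0,0,0.001,0,0,0,0.002,0,0,0,0.003,0,0,0,0.004,0,0,0,0.005,0]}}

```text
time: 14.55
tcp_pos: [0.4203, 0.1267, 0.1831]
eef_rot: [0.001, 0.281, 0.96, 0.001]
wrist_force: [0.6, -0.2, 5.8]
opening: 0.0181
```

>>> {"api": "send_rows", "payload": {"steps": [0,0,0.001,0,0,0,0.002,0,0,0,0.003,0,0,0,0.004,0,0,0,0.005,0]}}

```text
time: 15.05
tcp_pos: [0.4203, 0.1266, 0.178]
eef_rot: [0.001, 0.281, 0.96, 0.0]
wrist_force: [0.5, -0.8, 5.4]
opening: 0.018
```

```bash
python3 look.py w8
python3 - <<'E'
from h import *
c=cams.capture("side"); s=c["pixels"]
cv2.imwrite(f"pics/side8.png",cv2.resize(s[160:260,270:370],None,fx=6,fy=6,interpolation=cv2.INTER_CUBIC))
E
```

```text
15.05 [0.4203 0.1266 0.178 ] [-0.44  0.35  0.13  2.06 -0.07  0.73  0.73] F [ 0.54 -0.84  5.43] T [-0.842  0.539 -0.001] 0.01797915957897138
```

View pics/side8.png

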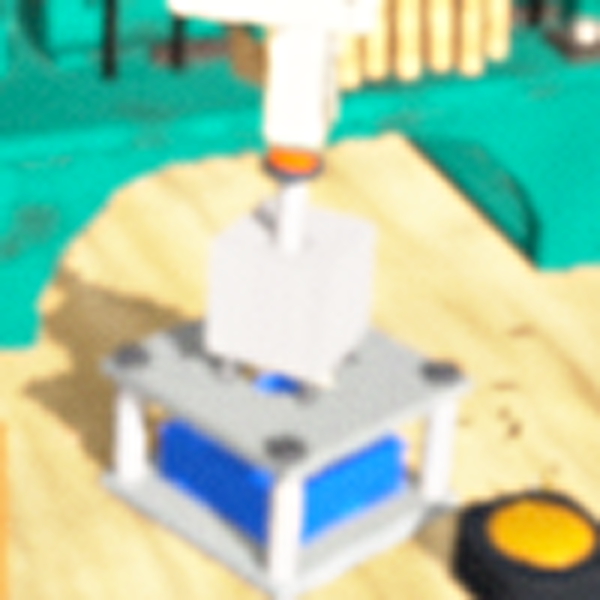

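>>> {"api": "send_rows", "payload": {"steps": [0,0,0.001,0,0,0,0.002,0,0,0,0.003,0,0,0,0.003,0]}}

```text
time: 15.55
tcp_pos: [0.419, 0.126, 0.1738]
eef_rot: [-0.001, 0.281, 0.96, -0.001]
wrist_force: [0.6, -0.5, -1.7]
opening: 0.018
```

>>> {"api": "send_rows", "payload": {"steps": [0,0,0.001,0,0,0,0.002,0,0,0,0.002,0]}}

```text
time: 15.85
tcp_pos: [0.4193, 0.1262, 0.1722]
eef_rot: [-0.001, 0.281, 0.96, -0.0]
wrist_force: [-1.1, -0.3, -1.6]
opening: 0.0181
```

The force fell back to the drift's own weight, so the stub has dropped. Withdrawing straight up.

>>> {"api": "send_rows", "payload": {"steps": [0,0,-0.01,0,0,0,-0.03,0,0,0,-0.055,0,0,0,-0.08,0,0,0,-0.1,0]}}

```text
time: 16.35
tcp_pos: [0.4199, 0.1264, 0.2748]
eef_rot: [0.001, 0.281, 0.96, 0.001]
wrist_force: [0.1, 0.2, -1.1]
opening: 0.0178
```

```bash
python3 look.py w9 pan stand
python3 - <<'E'
from h import *
c=cams.capture("side"); s=c["pixels"]
cv2.imwrite(f"pics/side9.png",cv2.resize(s[160:260,270:370],None,fx=6,fy=6,interpolation=cv2.INTER_CUBIC))
E
```

```text
16.35 [0.4199 0.1264 0.2748] [-0.46  0.22  0.14  1.91 -0.04  1.01  0.7 ] F [ 0.07  0.24 -1.1 ] T [-0.842  0.54  -0.001] 0.01784816249510845
pan [] []
stand [([253.2, 157.6], 0.77)] [([255.0, 160.0, 127.0, 116.0], 0.91)]
```

View pics/w9.png

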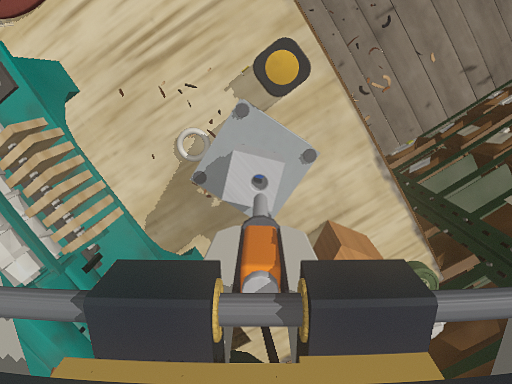

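View pics/side9.png

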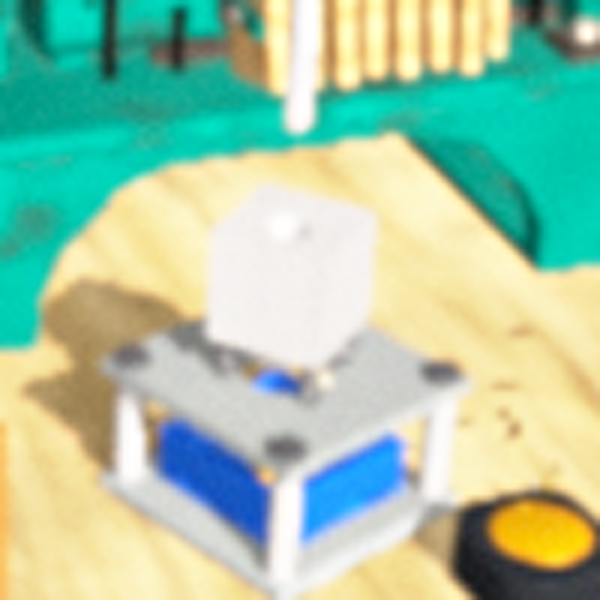

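The bore is open, with pan blue showing through it at (259,182), and the block is back up. Carrying the drift back over the rest.

>>> {"api": "send_rows", "payload": {"steps": [-0.02,0.017,0,0,-0.055,0.047,0,0,-0.09,0.077,0,0,-0.12,0.103,0,0,-0.1338,0.1145,0,0]}}

```text
time: 17.15
tcp_pos: [0.5964, 0.1506, 0.2699]
eef_rot: [-0.001, 0.281, 0.96, -0.001]
wrist_force: [-0.5, 0.2, -1.9]
opening: 0.018
```

>>> {"api": "send_rows", "payload": {"steps": [0,0,0.02,0,0,0,0.04,0,0,0,0.06,0,0,0,0.065,0,0,0,0.065,0]}}

```text
time: 17.65
tcp_pos: [0.5931, 0.1503, 0.2058]
eef_rot: [-0.002, 0.281, 0.96, -0.001]
wrist_force: [0.7, -0.1, -1.4]
opening: 0.0181
```

```bash
python3 look.py w10
python3 - <<'E'
from h import *
a=cv2.imread("pics/w10.png")
cv2.imwrite("pics/w10a.png",cv2.resize(a[130:260,190:330],None,fx=4.5,fy=4.5,interpolation=cv2.INTER_CUBIC))
c=cams.capture("side"); s=c["pixels"]
cv2.imwrite(f"pics/side10.png",cv2.resize(s[150:290,210:350],None,fx=4.2,fy=4.2,interpolation=cv2.INTER_CUBIC))
s=sensors.observe();print("err tool",to_tool(s,np.array([.5943,.1505,.1006])-s["tcp_pos"]))
E
```

```text
17.65 [0.5931 0.1503 0.2058] [-0.37  0.57  0.15  1.56 -0.09  1.02  0.8 ] F [ 0.72 -0.06 -1.44] T [-0.842  0.539  0.003] 0.018128862759523637
err tool [ 0.00019753 -0.00025944  0.10742348]
```

View pics/w10a.png

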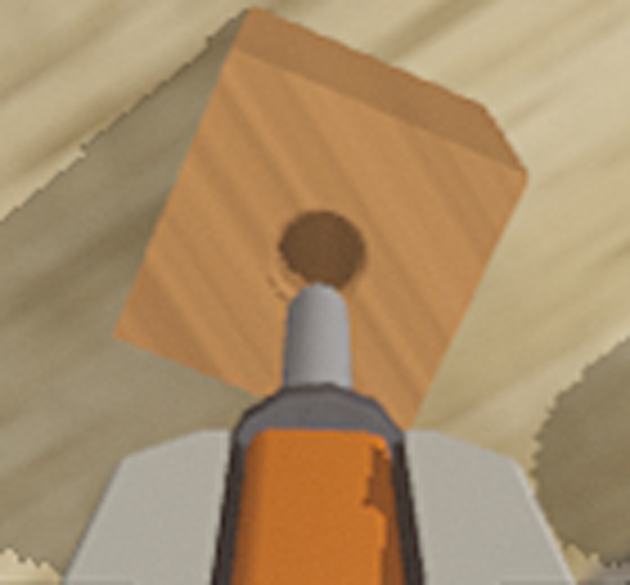

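View pics/side10.png

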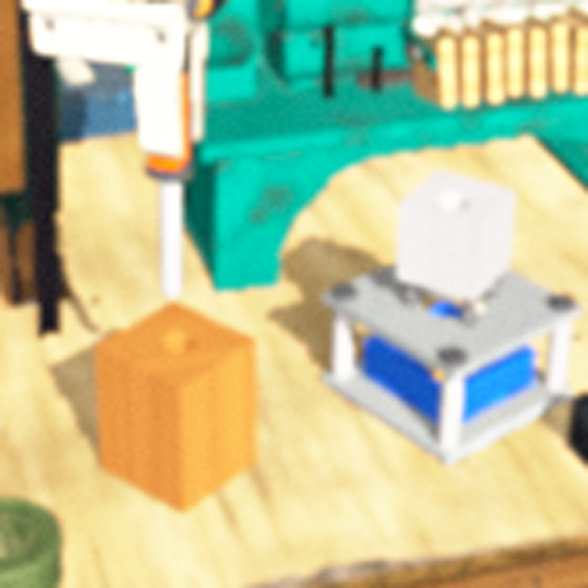

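Nose and hole line up to within about 1 mm once parallax is allowed for. Lowering into the rest.

>>> {"api": "send_rows", "payload": {"steps": [0.0005,0,0.015,0,0.0005,0,0.03,0,0.0005,0,0.04,0,0.0005,0,0.05,0,0.0005,0,0.06,0]}}

```text
time: 18.25
tcp_pos: [0.5943, 0.151, 0.1477]
eef_rot: [0.001, 0.281, 0.96, 0.0]
wrist_force: [0.3, 0.3, -1.8]
opening: 0.0181
```

>>> {"api": "send_rows", "payload": {"steps": [0,0,0.01,0,0,0,0.02,0,0,0,0.03,0,0,0,0.036,0,0,0,0.036,0]}}

```text
time: 18.75
tcp_pos: [0.593, 0.1506, 0.1104]
eef_rot: [-0.001, 0.281, 0.96, -0.001]
wrist_force: [-0.4, -0.3, -1.6]
opening: 0.0179
```

>>> {"api": "send_rows", "payload": {"steps": [0,0,0.003,0,0,0,0.006,0,0,0,0.008,0,0,0,0.009,0,0,0,0.009,0]}}

```text
time: 19.25
tcp_pos: [0.5937, 0.1508, 0.1026]
eef_rot: [-0.0, 0.281, 0.96, -0.0]
wrist_force: [0.1, 0.5, -1.4]
opening: 0.0181
```

>>> {"api": "send_rows", "payload": {"steps": [0,0,0,0,0,0,0.0005,0,0,0,0.0005,0]}}

```text
time: 19.55
tcp_pos: [0.5937, 0.1508, 0.1022]
eef_rot: [0.0, 0.281, 0.96, -0.0]
wrist_force: [-0.4, 0.1, -2.2]
opening: 0.0184
```

>>> {"api": "send_rows", "payload": {"steps": [0,0,0.001,0,0,0,0.001,0,0,0,0.001,0]}}

```text
time: 19.85
tcp_pos: [0.5937, 0.1508, 0.1011]
eef_rot: [-0.0, 0.281, 0.96, -0.0]
wrist_force: [-0.0, -0.7, -1.4]
opening: 0.0183
```

>>> {"api": "send_rows", "payload": {"steps": [0,0,0.0006,0,0,0,0.0006,0,0,0,0.0006,0]}}

```text
time: 20.15
tcp_pos: [0.5938, 0.1509, 0.1006]
eef_rot: [0.0, 0.281, 0.96, 0.0]
wrist_force: [-0.1, -0.0, -1.0]
opening: 0.0182
```

>>> {"api": "send_rows", "payload": {"steps": [0,0,0,0,0,0,0,0,0,0,0,0,0,0,0,0,0,0,0,0], "fingers": 1}}

```text
time: 20.65
tcp_pos: [0.5938, 0.1508, 0.1006]
eef_rot: [0.0, 0.281, 0.96, 0.0]
wrist_force: [-0.6, 0.6, 0.4]
opening: 0.0532
```

>>> {"api": "send_rows", "payload": {"steps": [0,0,0,0,0,0,0,0,0,0,0,0,0,0,0,0,0,0,0,0]}}

```text
time: 21.15
tcp_pos: [0.5937, 0.1508, 0.1006]
eef_rot: [0.0, 0.281, 0.96, -0.0]
wrist_force: [0.0, -0.2, 0.0]
opening: 0.0913
```

>>> {"api": "send_rows", "payload": {"steps": [0,0,-0.01,0,0,0,-0.03,0,0,0,-0.06,0,0,0,-0.1,0,0,0,-0.14,0]}}

```text
time: 21.65
tcp_pos: [0.5934, 0.1507, 0.2425]
eef_rot: [-0.0, 0.281, 0.96, -0.0]
wrist_force: [0.3, -0.0, 0.8]
opening: 0.0932
```

```bash
python3 look.py w11 drift rest stand
python3 - <<'E'
from h import *
a=cv2.imread("pics/w11.png")
cv2.imwrite("pics/w11a.png",cv2.resize(a[100:220,190:330],None,fx=4.5,fy=4.5,interpolation=cv2.INTER_CUBIC))
c=cams.capture("side"); s=c["pixels"]
cv2.imwrite(f"pics/side11.png",cv2.resize(s[150:290,190:370],None,fx=4.2,fy=4.2,interpolation=cv2.INTER_CUBIC))
c=cams.capture("scene"); s=c["pixels"]
cv2.imwrite(f"pics/scene11.png",cv2.resize(s[190:350,130:330],None,fx=3.7,fy=3.7,interpolation=cv2.INTER_CUBIC))
E
```

```text
21.65 [0.5934 0.1507 0.2425] [-0.38  0.54  0.15  1.51 -0.09  1.1   0.79] F [ 0.29 -0.01  0.76] T [-0.842  0.54   0.   ] 0.09321729608856924
drift [([260.2, 160.6], 0.83)] [([260.0, 184.0, 23.0, 41.0], 0.84)]
rest [([260.8, 161.8], 0.73)] [([260.0, 173.0, 78.0, 88.0], 0.91)]
stand [([154.2, 50.8], 0.79)] [([145.0, 61.0, 151.0, 117.0], 0.74)]
```

View pics/w11a.png

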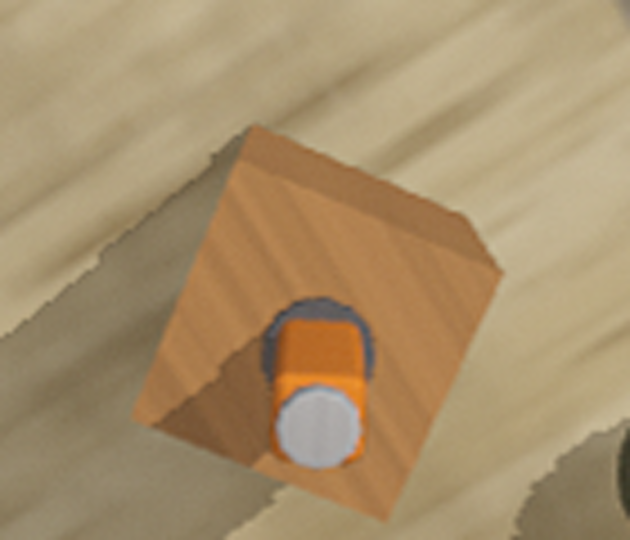

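View pics/side11.png

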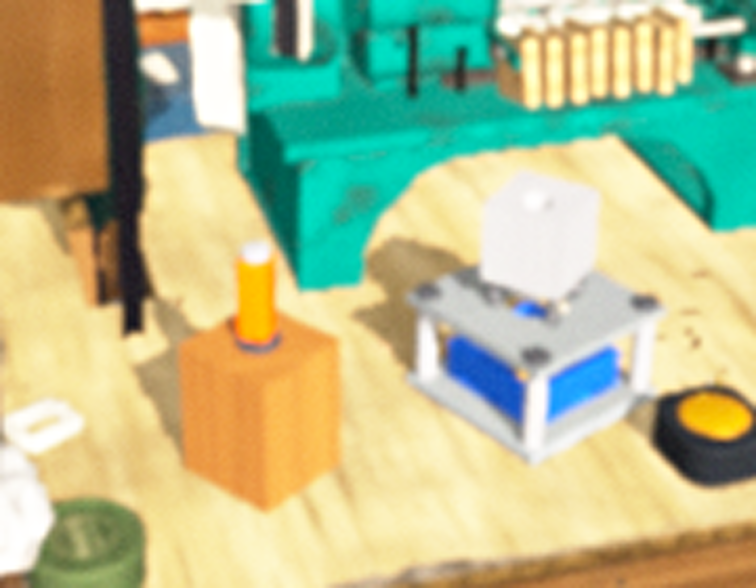

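View pics/scene11.png

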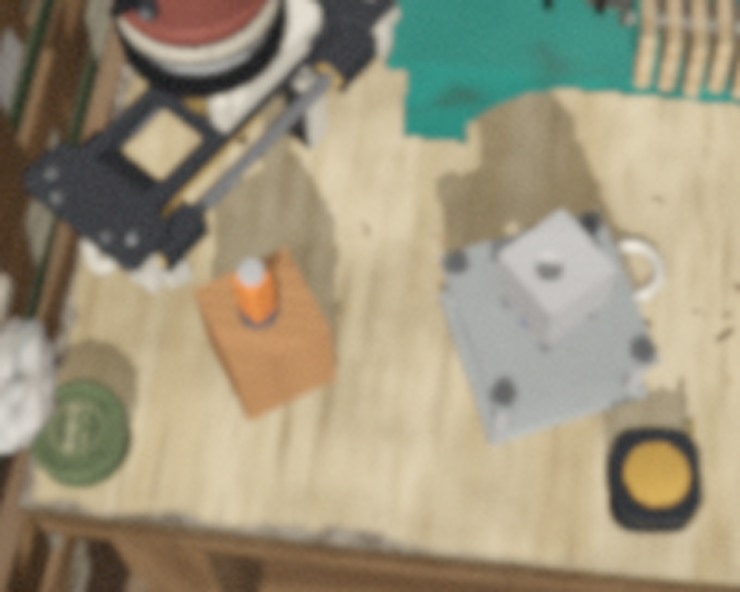

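Run:
```python
from h import *
a=cv2.imread("pics/side0.png")[205:265,280:355]
c=cams.capture("side"); b=c["pixels"][205:265,280:355]
f=lambda x:cv2.resize(x,None,fx=5,fy=5,interpolation=cv2.INTER_CUBIC)
cv2.imwrite("pics/cmp.png",np.hstack([f(a),f(b)]))
```

```text
(no output)
```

View pics/cmp.png

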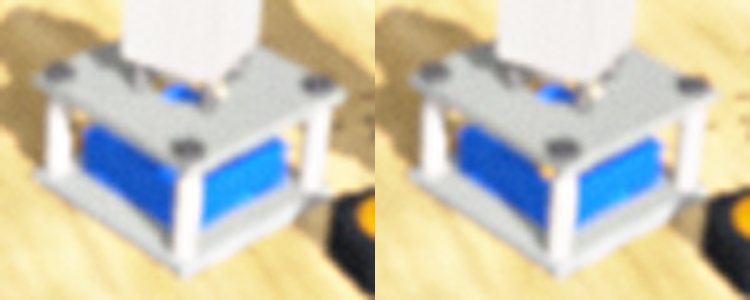

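>>> {"api": "send_rows", "payload": {"steps": [0.02,-0.02,-0.02,0,0.05,-0.05,-0.02,0,0.08,-0.08,-0.02,0,0.1,-0.1,-0.02,0,0.12,-0.112,-0.02,0]}}

```text
time: 22.65
tcp_pos: [0.4302, 0.12, 0.2602]
eef_rot: [-0.001, 0.282, 0.959, -0.001]
wrist_force: [0.2, -0.8, 0.0]
opening: 0.0932
```

```bash
python3 look.py w12 pan
python3 - <<'E'
from h import *
s=sensors.observe();c=cams.capture("wrist")
o=-np.array(c["R"]).T@c["t"];print("cam",o)
print("to put cam over bore:",to_tool(s,np.array([.4203,.1250,o[2]])-o), "bore px",proj(c,[.4203,.125,.136]))
E
```

```text
22.65 [0.4302 0.12   0.2602] [-0.44  0.26  0.15  1.92 -0.05  0.97  0.73] F [ 0.23 -0.82  0.01] T [-0.841  0.541  0.001] 0.09316231416199129
pan [] []
cam [0.36664879 0.16284769 0.42664004]
to put cam over bore: [-6.55895183e-02 -2.98569834e-03 -2.89160372e-05] bore px [256.90953347 171.78489537]
```

View pics/w12.png

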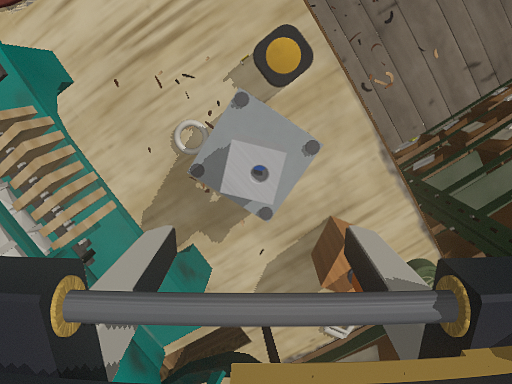

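Run:
```python
from h import *
c=cams.capture("side")
a=cv2.imread("pics/side0.png").astype(int)
d=np.abs(c["pixels"].astype(int)-a).sum(2)[225:260,290:350]
ys,xs=np.where(d>90);print([(x+290,y+225,c["pixels"][y+225,x+290].tolist(),a[y+225,x+290].tolist()) for x,y in zip(xs,ys)][:20])
for z in (.04,.034,.03,.025,.02,.015): print(z,np.round(atz(c,(314,239),z),4))
s=[d_["xy"] for d_ in mark_of("side","stand")[:1]];print("stand",[np.round(atz(c,x,0),4) for x in s])
for d_ in mark_of("side","pan")[:1]: print("pan",d_["xy"],d_["score"],np.round(atz(c,d_["xy"],.006),4))
# post feet/corners of the top plate at z=.066 from side view: cmp px -> plate corners
for p in [(35,80),(188,166),(345,92)]:
    print("plate corner",np.round(atz(c,(280+p[0]/5,205+p[1]/5),.064),4))
```

```text
[(np.int64(348), np.int64(225), [191, 231, 244], [164, 193, 202]), (np.int64(349), np.int64(225), [169, 230, 246], [116, 157, 179]), (np.int64(347), np.int64(226), [188, 234, 248], [148, 183, 198]), (np.int64(348), np.int64(226), [177, 233, 248], [125, 165, 191]), (np.int64(349), np.int64(226), [166, 231, 248], [106, 154, 181]), (np.int64(346), np.int64(227), [205, 240, 251], [171, 198, 216]), (np.int64(347), np.int64(227), [172, 234, 249], [114, 161, 190]), (np.int64(348), np.int64(227), [167, 235, 249], [103, 155, 184]), (np.int64(349), np.int64(227), [166, 233, 248], [104, 154, 182]), (np.int64(346), np.int64(228), [202, 240, 250], [157, 190, 212]), (np.int64(347), np.int64(228), [170, 233, 248], [108, 155, 183]), (np.int64(348), np.int64(228), [172, 234, 249], [98, 148, 177]), (np.int64(349), np.int64(228), [170, 233, 249], [107, 155, 182]), (np.int64(346), np.int64(229), [183, 228, 242], [143, 174, 193]), (np.int64(347), np.int64(229), [155, 220, 239], [96, 139, 166]), (np.int64(348), np.int64(229), [158, 225, 243], [94, 142, 169]), (np.int64(349), np.int64(229), [171, 233, 248], [108, 158, 184]), (np.int64(346), np.int64(230), [176, 221, 236], [135, 162, 181]), (np.int64(347), np.int64(230), [150, 209, 233], [95, 131, 154]), (np.int64(348), np.int64(230), [161, 224, 241], [99, 141, 167])]
0.04 [0.4389 0.1589 0.04  ]
0.034 [0.4353 0.1507 0.034 ]
0.03 [0.4329 0.1452 0.03  ]
0.025 [0.43   0.1384 0.025 ]
0.02 [0.427  0.1315 0.02  ]
0.015 [0.4241 0.1247 0.015 ]
stand [array([0.4096, 0.1219, 0.    ])]
pan [314.6, 241.7] 0.71 [0.4218 0.1243 0.006 ]
plate corner [0.4894 0.098  0.064 ]
plate corner [0.4437 0.1909 0.064 ]
plate corner [0.3432 0.1502 0.064 ]
```

>>> {"api": "send_rows", "payload": {"steps": [-0.02,-0.001,0,0,-0.04,-0.002,0,0,-0.0656,-0.003,0,0,-0.0656,-0.003,0,0]}}

```text
time: 23.4
tcp_pos: [0.4891, 0.0805, 0.2601]
eef_rot: [0.001, 0.284, 0.959, -0.001]
wrist_force: [-0.0, -0.9, 0.3]
opening: 0.0929
```

```bash
python3 look.py w13 pan
python3 - <<'E'
from h import *
a=cv2.imread("pics/w13.png")
c=cams.capture("wrist");p=proj(c,[.4203,.125,.136]);print(p)
x,y=int(p[0]),int(p[1]);y0=max(0,y-50)
cv2.imwrite("pics/w13a.png",cv2.resize(a[y0:y0+100,x-60:x+60],None,fx=6,fy=6,interpolation=cv2.INTER_CUBIC))
E
```

```text
23.4 [0.4891 0.0805 0.2601] [-0.34  0.33  0.18  1.8  -0.07  1.01  0.86] F [-0.03 -0.9   0.29] T [-0.839  0.544 -0.003] 0.09285882347950951
pan [([254.8, 93.1], 0.39)] [([262.0, 94.0, 6.0, 6.0], 0.43), ([430.0, 236.0, 53.0, 50.0], 0.21)]
[259.54517497  96.49359135]
```

View pics/w13a.png

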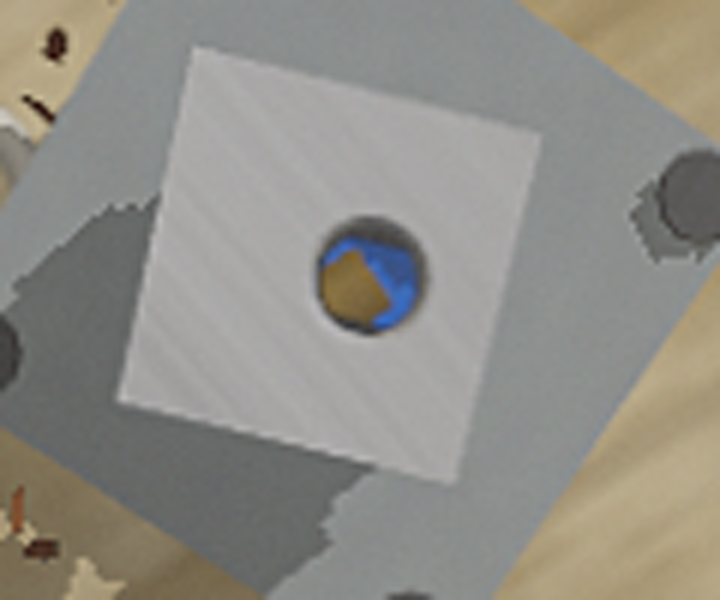

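Looking straight down the bore, the brass stub lies on its side on the blue pan floor, below the bore at zoomed (355,285). The drift stands in its rest and the arm touches nothing, so I'm handing in.

```bash
python3 -c "
from h import *
print(job.job_done()); s=sensors.observe(); print(s['time'],s['wrist_force'])"
```

```text
the job is handed in; nothing more can be done
None
the job is handed in; nothing more can be done
```

I pushed the stub out of the block into the blue pan, stood the drift back in its rest, and handed the job in after about 23.5 s of the 64 s allowed.

- **Pushing:** the push took about 7 to 8 N, which by the spring figures is roughly 5.5 to 6.5 mm of block travel against the 15 mm limit. I did not measure the block's travel itself. When the stub dropped, the wrist force fell back to the drift's own weight.
- **Last checks:** looking straight down the empty bore, the brass stub is lying on its side on the blue pan floor. The drift stands upright with its collar on the rest. The gripper is open, clear of everything, and reads no meaningful force. The tape measure, ring, tin and buckle appear where they were. I did not check the mallet, which the networks never found, but the arm did not work near it.
- **Disagreements:**
  - Early bore estimates from the scene camera and the first wrist view were 4 to 5 mm off the later ones. I lined the nose up with the bore by eye in close views instead, and it went in without touching the sides noticeably.
  - The pan detector mostly returned nothing or low scores in the wrist view, so I confirmed the stub from the picture itself.

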